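# Lay the vial tray wells up and dock it in the empty nest

## Task

The empty blue vial tray stands on edge on the loading deck. Without picking it up, tip it over so that it lies on the deck with its wells facing up, then push it flat across the gap, without letting it sag into the gap, into the empty nest (the one with the green pad) until it drops fully home in the pocket. Leave the full tray, the glassware and the other things where they are.

Things in the scene. Friction and masses are not known exactly. Their poses are not given: they have to be found in the camera images.
- station: fixed tray-loading station: aluminium deck in the middle, beyond a gap at either end a white nest. Origin on the worktop under its middle; y axis runs along it (robot's left at yaw 0), x across it (away from the robot). All is symmetric about the middle. Which nest is empty varies
- deck_top (a point): centre of the deck's flat top, 30 mm above the worktop, axes as the station's. The deck is 140 mm across (x) and ends at y = +-125 mm. From y = 125 to 155 mm an open gap, 24 mm deep; then a lip level with the deck (155 to 165), then the pocket (165 to 259). The same at -y
- nest_left (a point): centre of the pocket floor of the nest at +y, 22 mm above the worktop (8 mm below the deck). Pocket 94 mm along y, 116 mm across x: 3 mm play round a tray. Stop wall at its far end, 14 mm above deck level. Side walls 116 mm apart, 12 mm above deck level, begin at the lip and flare over the gap to about 140 mm apart at the deck's end
- nest_right (a point): the same for the nest at -y
- tray_centre (a point): centre of the empty blue vial tray, a solid block 110x88x26 mm, 0.11 to 0.22 kg, slick plastic, no handle. Axes: x along its 110 mm width, y out of the face with the wells, z along its 88 mm length. It starts standing free on a 110x26 mm edge about the middle of the deck (z up, centre 44 mm above the deck). Lying flat, its centre is 13 mm above what it lies on
- tray_wells (a point): middle of the tray's 110x88 mm face with the twenty round wells, 13 mm from the tray's centre along its y axis; the opposite face is plain grey. At the start the wells face the station's +y side within about 0.15 rad, the grey face -y
- pad_top (a point): centre of the upper face of the thin green pad (100x80 mm, 2 mm thick, fixed) on the pocket floor of the empty nest, the one to fill: 24 mm above the worktop, 6 mm below deck level. On the station's y axis at y = +212 or -212 mm; axes parallel to the station's
- full_tray_centre (a point): centre of a second blue tray of the same size lying wells up in the other nest (centre 13 mm above that nest's floor), full of vials with white caps that rise 8 mm above its face, so to 56 mm above the worktop. To be left alone
- beaker_100: clear 100 ml beaker with a spout, 57x55x72 mm; origin at the centre of its underside; stands loose on the worktop, to be left alone
- reagent_clear_b: clear reagent bottle with a blue cap, 54 mm across, 108 mm tall; origin at the centre of its underside; stands loose on the worktop, to be left alone
- headspace_vial_1: headspace vial with a white crimp cap, 23 mm across, 77 mm tall; origin at the centre of its underside; stands loose on the worktop, to be left alone
- headspace_vial_2: headspace vial with a white crimp cap, 23 mm across, 77 mm tall; origin at the centre of its underside; stands loose on the worktop, to be left alone
- septa_jar: small white jar with a green lid, 39 mm across, 47 mm tall; origin at the centre of its underside; stands loose on the worktop, to be left alone
- ferrule_tin: flat round white tin, 55 mm across, 18 mm tall; origin at the centre of its underside; stands loose on the worktop, to be left alone
- ptfe_tape: white spool of thread tape, 50 mm across, 16 mm tall, lying flat; origin at the centre of its underside; stands loose on the worktop, to be left alone
There are look-alikes about, which are no part of the job. What is shaped like the part that bears tray_centre but purple is not meant.

How it is judged:
On the way:
1. the tray lies flat on the loading deck, wells up (angle between tray_centre's own y axis and vertical below 0.12 rad and z of tray_centre in the frame of station between 0.039 and 0.047 m and y of tray_centre in the frame of station between -0.11 and 0.11 m), for 0.2 s.
At the end, for the whole second after the job is handed in: the tray lies at rest wells up (within 0.05 rad of level) in the nest with the green pad, centred on the pad within 6 mm both ways, down on the pad within 2.5 mm (x of tray_centre in the frame of pad_top between -0.006 and 0.006 m and y of tray_centre in the frame of pad_top between -0.006 and 0.006 m and z of tray_centre in the frame of pad_top between 0.009 and 0.0155 m and angle between tray_centre's own y axis and vertical below 0.05 rad and linear speed of tray below 0.02 m/s); the robot touches nothing.
It fails at once if the tray is picked up (centre more than 25 mm above where it stood) (height (world z) of tray_centre above 0.099 m).
It fails at once if the tray tilts more than 0.35 rad while over a gap or nest: it sags into the gap or is stood up or overturned there ((y of tray_centre in the frame of station between 0.1 and 0.27 m and angle between tray_centre's own y axis and vertical above 0.35 rad) or (y of tray_centre in the frame of station between -0.27 and -0.1 m and angle between tray_centre's own y axis and vertical above 0.35 rad)).
It fails at once if the full tray is moved by more than 10 mm (distance of full_tray_centre from where it was at the start of the episode above 0.01 m).
It fails at once if a bystander is moved by more than 15 mm (distance of any of beaker_100, reagent_clear_b, headspace_vial_1, headspace_vial_2, septa_jar, ferrule_tin, ptfe_tape from where it was at the start of the episode above 0.015 m).
It also fails if it takes over 58 s, if anything falls off the work surface, if the arm or the gripper's body presses on something with over 40 N, if the wrist force passes 120 N, or if a joint passes its speed limit or range.

## Robot

A 6-joint arm with a two-finger parallel gripper is mounted at the origin on a cart in front of the work surface, level with it; the furniture and walls round the work are solid. World frame = base frame: x ahead of the robot, y to its left, z up, the work surface at z = 0. Lengths are in m, angles in rad, forces in N, time in s.
With the tool pointing down it reaches from about 0.35 to 0.775 m from the base axis. Payload 5.5 kg.
Tool frame: the origin (TCP) lies at the very end of the fingers, on their centre line; the grasp point (between the pads) lies 19 mm behind it; z points along the fingers, y is the line along which they close (so a half turn about z gives the same grasp; the last joint's range is limited). The gripper opens to 85 mm and grips with 20 to 120 N. Pads are 22 mm wide; open, the fingers measure 114 mm over their backs; the gripper's body (76 mm by 85 mm) begins 54 mm behind the grasp point. The pads swing forward as they close: fully open they stand 13 mm farther back than shut.
Start: joints at [-1.424, 0.313, 0.046, 1.304, 0, 1.431], TCP at [0.163, -0.552, 0.231] pointing down, gripper open.
Joint ranges: [-2.76, 2.76], [-0.86, 1.69], [-1.03, 1.26], [-2.2, 2.34], [-1.47, 1.5], [-3.14, 3.14]. Speed limits (rad/s): [2.57, 2.57, 3.14, 3.14, 3.14, 3.14].

## Interface

Orientations are given as a unit quaternion [w, x, y, z].
In Python, from workcell import env gives the robot as it stands. The module is installed in compiled form; this text tells all that it offers.
- The arm moves only by the tool jog_arm, never from a script. Its arguments are lists of equal length, an entry for each row: "gripper": the opening, from 0 (shut) to 1 (fully open); "offset": the shift along the world's x, y, z in cm, a list of three; "twist": the turn about the world's z in degrees. In form: {"gripper": [gripper, ...], "offset": [[dx, dy, dz], ...], "twist": [twist, ...]}. A call has exactly 8 rows; each row is the pose to reach, as a shift and turn from the pose commanded when the call began; what a row does not reach only later rows make up. A row lasts 1/8 s, in which the tool goes at most 62.5 mm and 10.7 degrees, less where a joint would pass 70% of its speed; a pose out of reach is approached as far as the arm can. A call with a gripper value outside its range is refused whole. The fingers move at their own pace and stop on an object; "squeeze" is the grip in N (left out, the last holds). Time passes only in rows, so rows that repeat a pose let the fingers close, or fill a call up. It gives the time, the measured TCP pose, the force, the opening and the grip force at its end, in the units of the state.
- env.get_state(): the state, without advancing time (a new reading comes with each control period).
- env.read_camera(name): name is "scene" or "top" or "wrist"; returns a dict with "image" (480x640x3 uint8, red, green, blue), "z_map" (480x640 float32, m along the optical axis (not along the pixel's ray), 0 where there is no reading), "fovy" (degrees; the focal length in pixels is half the picture's height over the tangent of half this angle, whatever the lens; pixels are square), "cx", "cy" (the principal point, pixels), "distortion" ([k1, k2, p1, p2, k3] as OpenCV has them; the pictures are not rectified), "cam_to_world" (4x4, takes a point from camera to world coordinates). Camera axes: x right, y up, looking along -z (the intrinsics and any distortion apply to the point x, -y, -z); pixel columns grow to the right and rows downward; lengths in m; the calibration is good to about 2 mm. A picture is of the moment at which its call begins.
- env.hand_in(): hands the job in; it is judged then, once.
The state is a dict: "clock": time; "joint_pos": joint angles; "qvel": joint speeds; "tau": joint torques, N m; "tcp_pos": TCP position; "orientation": TCP orientation; "wrist_force": force on the tool from outside, world axes, zero at the start; "ft_torque": the same for the moment, N m; "finger_gap": finger opening in m; "grip_force": force on a finger pad.
Only numpy, scipy, OpenCV 4.12 (cv2) and the standard library are available. Lean on these libraries where they do the work, as an engineer would, in place of code of your own. Each camera call takes 0.05 s, during which the arm holds its last target. There are 200 camera calls.

## Working session

There is one attempt and no reset: what is moved stays moved. The work goes in short steps, Python scripts to look and compute and a tool call to move; the robot and the scene stay as the last step left them, time stands still between calls to the robot, and variables do not carry over. Pictures are saved under pics/ and viewed, at most 10 in all, crops included, and the job is handed in when it is done.

Besides the shell and the picture viewer there is one more tool, called after "Call:" in YAML: its name, and indented under it one key for each argument. jog_arm: Moves the arm, as the interface text tells. Its arguments: {"type":"object","properties":{"gripper":{"type":"array"},"offset":{"type":"array"},"twist":{"type":"array"},"squeeze":{"type":"number"}},"required":["gripper","offset","twist"]}

```bash
mkdir -p pics
cat > h.py <<'E'
import numpy as np, cv2
from workcell import env
def cam(n):
    d=env.read_camera(n); return d
def save(d,name,crop=None,s=1):
    im=d["image"][:,:,::-1]
    if crop: a,b,c,e=crop; im=im[b:e,a:c]
    cv2.imwrite("pics/"+name,cv2.resize(im,None,fx=s,fy=s,interpolation=cv2.INTER_CUBIC))
def K(d):
    f=240/np.tan(np.radians(d["fovy"])/2); return np.array([[f,0,d["cx"]],[0,f,d["cy"]],[0,0,1.]])
def world(d,uv,z=None):
    uv=np.array(uv,float).reshape(-1,1,2)
    n=cv2.undistortPoints(uv,K(d),np.array(d["distortion"],float)).reshape(-1,2)
    T=d["cam_to_world"]
    ray=np.c_[n[:,0],-n[:,1],-np.ones(len(n))]@T[:3,:3].T
    if z is None:
        p=uv.reshape(-1,2).round().astype(int); t=d["z_map"][p[:,1],p[:,0]].astype(float)
    else: t=(z-T[2,3])/ray[:,2]
    return T[:3,3]+ray*t[:,None]
E
python3 - <<'E'
from h import *
import pickle
for n in ("top","scene"):
    d=cam(n); save(d,n+"0.png"); pickle.dump(d,open(n+"0.pkl","wb")); print(n,d["cam_to_world"][:3,3],d["fovy"])
print(env.get_state())
E
```

```text
top [0.41510889 0.05846764 0.91567496] 49.106987172499544
scene [0.05424363 0.63400993 0.46434771] 49.56447641904227
{'clock': 0.1, 'joint_pos': array([-1.42360176e+00,  3.13938785e-01,  4.51128339e-02,  1.30360806e+00,
        3.61197183e-06,  1.43117795e+00]), 'qvel': array([ 3.24466734e-06, -1.24267053e-03,  1.89890753e-03,  1.45548414e-03,
       -2.69584430e-04, -5.07593392e-04]), 'tau': array([ 2.37216896e-03, -4.81726813e+01,  2.99242687e+01,  1.27151681e-02,
       -1.60200570e-04,  2.99799055e-06]), 'tcp_pos': array([ 0.16258092, -0.55106883,  0.23049865]), 'orientation': array([-8.18841675e-04,  9.89734570e-01,  1.42915393e-01, -1.29586915e-06]), 'wrist_force': array([ 0.05569432, -0.00099781, -0.14733571]), 'ft_torque': array([-0.00406927,  0.0046362 , -0.01984464]), 'grip_force': 0.0, 'finger_gap': 0.08586354845460989}
```

View pics/top0.png

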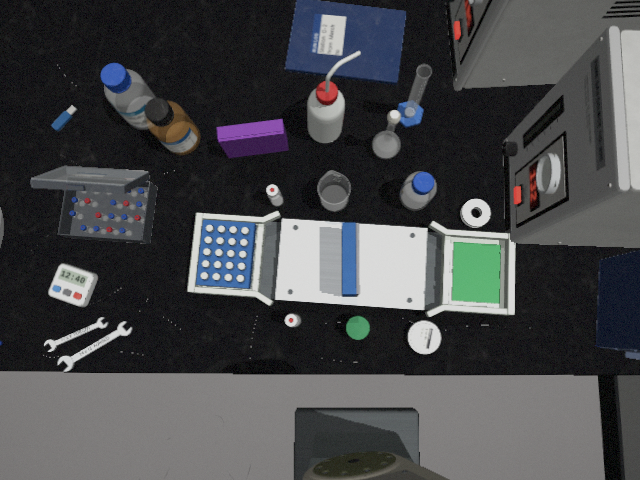

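View pics/scene0.png

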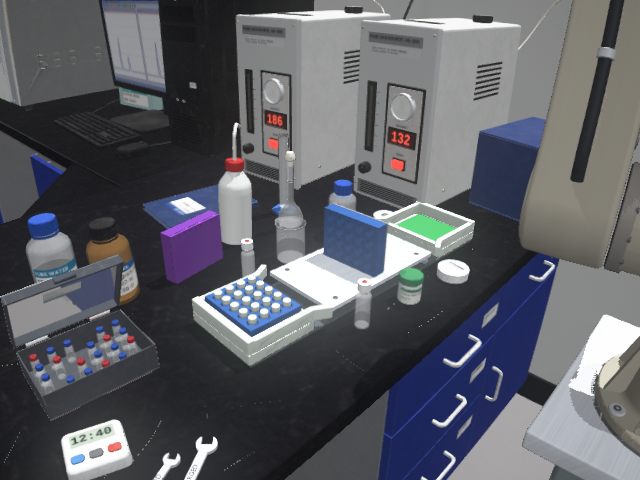

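The top view shows the green pad in the right-hand (‑y) nest around (476,272), and the full tray on the left at (226,253). The standing blue tray has its top edge from (349,222) to (349,295). Look-alikes are the purple block at (253,139) and the full tray at (226,253). The blue tray on the deck at (349,258) is the one meant, because it is blue, empty and upright. I'll confirm with an enlarged crop.

Run:
```python
from h import *
import pickle
d=pickle.load(open("top0.pkl","rb")); save(d,"crop1.png",(265,195,525,325),3)
im=d["image"].astype(int);g=(im[...,1]>130)&(im[...,0]<90)&(im[...,2]<120)
g[:, :440]=0; g[310:]=0
c=cv2.minAreaRect(np.argwhere(g)[:,::-1].astype(np.float32)); b=cv2.boxPoints(c)
p=world(d,b,0.024); print(b,p,p.mean(0))
bl=(im[...,2]>110)&(im[...,0]<60)&(im[...,1]<110); bl[:,:320]=0; bl[:,375:]=0; bl[:215]=0; bl[305:]=0
q=np.argwhere(bl)[:,::-1].astype(np.float32); b=cv2.boxPoints(cv2.minAreaRect(q)); print(b,world(d,b,0.118))
for n,uv,z in [("bottle",(424,183),.108),("beaker",(333,190),.036),("vialU",(272,189),.077),("vialD",(291,320),.077),("jar",(358,328),.047),("tin",(424,338),.018),("tape",(475,212),.016)]: print(n,world(d,uv,z).round(3))
s=pickle.load(open("scene0.pkl","rb")); save(s,"crop2.png",(270,180,490,320),3)
```

```text
[[453. 242.]
 [499. 242.]
 [499. 289.]
 [453. 289.]] [[ 0.55282172 -0.14196236  0.024     ]
 [ 0.5528413  -0.22057275  0.024     ]
 [ 0.47266472 -0.21653348  0.024     ]
 [ 0.47260724 -0.13906447  0.024     ]] [ 0.51273375 -0.17953326  0.024     ]
[[329.22418 233.96582]
 [342.      231.     ]
 [355.      287.     ]
 [342.22418 289.96582]] [[0.55075369 0.06874609 0.118     ]
 [0.55539266 0.0490676  0.118     ]
 [0.46934338 0.02954606 0.118     ]
 [0.46482779 0.04888156 0.118     ]]
bottle [[ 0.634 -0.081  0.108]]
beaker [[0.642 0.063 0.036]]
vialU [[0.633 0.164 0.077]]
vialD [[0.42  0.129 0.077]]
jar [[0.408 0.022 0.047]]
tin [[ 0.391 -0.089  0.018]]
tape [[ 0.607 -0.184  0.016]]
```

View pics/crop1.png

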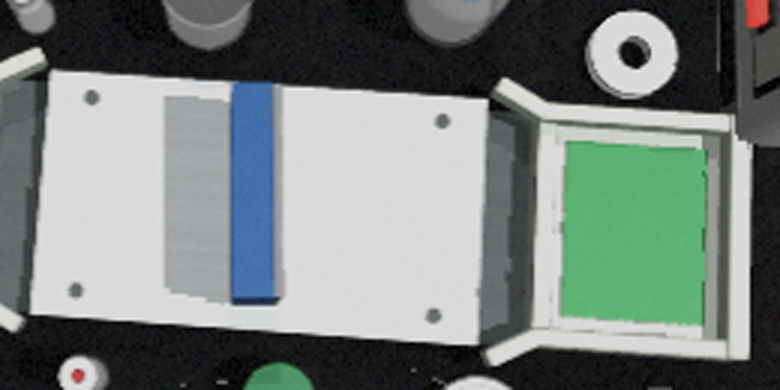

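View pics/crop2.png

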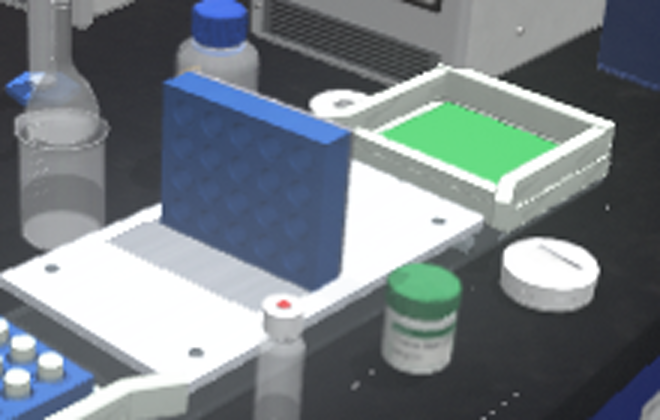

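The crops confirm it: the blue tray has its wells facing +y and its grey face toward the green-pad nest. In crop1 its top face spans (232,83) to (276,298). The deck corners are (50,70), (488,99), (478,345) and (32,314).

Run:
```python
from h import *
import pickle
d=pickle.load(open("top0.pkl","rb"))
f=lambda L:np.array(L)/3.+[265,195]-.33
k=world(d,f([(50,70),(488,99),(478,345),(32,314)]),.03);print(k.round(4),k.mean(0))
P=world(d,f([(566,141),(707,148),(703,325),(559,320)]),.024);print(P.round(4),P.mean(0))
T=world(d,f([(232,83),(274,84),(276,298),(232,298)]),.118);print(T.round(4),T.mean(0))
a=k.mean(0)[:2];b=P.mean(0)[:2];v=a-b;print("dist",np.hypot(*v),"yaw deg",np.degrees(np.arctan2(-v[0],v[1])))
e=(k[0]+k[3]-k[1]-k[2]);print("deck yaw",np.degrees(np.arctan2(-e[0],e[1])))
e=(T[0]+T[1]-T[2]-T[3]);print("tray yaw",np.degrees(np.arctan2(e[1],e[0])))
```

```text
[[ 0.5936  0.1524  0.03  ]
 [ 0.5767 -0.0978  0.03  ]
 [ 0.4378 -0.0883  0.03  ]
 [ 0.4543  0.1601  0.03  ]] [0.51560376 0.031623   0.03      ]
[[ 0.5534 -0.1426  0.024 ]
 [ 0.5494 -0.2227  0.024 ]
 [ 0.4492 -0.2154  0.024 ]
 [ 0.4519 -0.135   0.024 ]] [ 0.50097797 -0.1789005   0.024     ]
[[0.569  0.049  0.118 ]
 [0.5685 0.0274 0.118 ]
 [0.4588 0.0271 0.118 ]
 [0.4587 0.0492 0.118 ]] [0.51374542 0.0381933  0.118     ]
dist 0.21103094079227006 yaw deg -3.97414985456612
deck yaw -3.838811605557362
tray yaw 0.039850045263879176
```

Call:
jog_arm:
  gripper: [0.7, 0.7, 0.7, 0.7, 0.7, 0.7, 0.7, 0.7]
  offset:
    - [2.7, 5, 0.5]
    - [5.4, 10, 1]
    - [8.1, 15, 1]
    - [10.8, 20, 1]
    - [13.5, 25, 1]
    - [16.2, 30, 1]
    - [18.9, 35, 1]
    - [21.6, 40, 1]
  twist: [9, 18, 27, 36, 45, 54, 63, 73.6]

```text
clock: 1.1
tcp_pos: [0.3791, -0.1498, 0.2412]
orientation: [0.0, 0.705, 0.709, 0.0]
wrist_force: [1.5, -0.9, -0.9]
finger_gap: 0.0599
grip_force: 0.0
```

Call:
jog_arm:
  gripper: [0.7, 0.7, 0.7, 0.7, 0.7, 0.7, 0.7, 0.7]
  offset:
    - [2.7, 5, 0]
    - [5.4, 10, 0]
    - [8.1, 15, 0]
    - [10.8, 20, 0]
    - [13.5, 25, 0]
    - [13.5, 25, 0]
    - [13.5, 25, 0]
    - [13.5, 25, 0]
  twist: [0, 0, 0, 0, 0, 0, 0, 0]

```text
clock: 2.1
tcp_pos: [0.5131, 0.0974, 0.2413]
orientation: [-0.0, 0.707, 0.707, -0.0]
wrist_force: [0.3, -0.2, 0.1]
finger_gap: 0.0598
grip_force: 0.0
```

Call:
jog_arm:
  gripper: [0.7, 0.7, 0.7, 0.7, 0.7, 0.7, 0.7, 0.7]
  offset:
    - [0, 0, -5]
    - [0, 0, -10]
    - [0, 0, -14.2]
    - [0, -1, -14.2]
    - [0, -2, -14.2]
    - [0, -2.8, -14.2]
    - [0, -3.2, -14.2]
    - [0, -3.4, -14.2]
  twist: [0, 0, 0, 0, 0, 0, 0, 0]

```text
clock: 3.1
tcp_pos: [0.5142, 0.0641, 0.1002]
orientation: [0.001, 0.707, 0.707, 0.001]
wrist_force: [-0.7, -0.5, -0.7]
finger_gap: 0.0599
grip_force: 0.0
```

Call:
jog_arm:
  gripper: [0.7, 0.7, 0.7, 0.7, 0.7, 0.7, 0.7, 0.7]
  offset:
    - [0, -0.15, 0]
    - [0, -0.3, 0]
    - [0, -0.45, 0]
    - [0, -0.6, 0]
    - [0, -0.75, 0]
    - [0, -0.9, 0]
    - [0, -1.05, 0]
    - [0, -1.2, 0]
  twist: [0, 0, 0, 0, 0, 0, 0, 0]

```text
clock: 4.1
tcp_pos: [0.5137, 0.0523, 0.0993]
orientation: [0.0, 0.707, 0.707, 0.0]
wrist_force: [0.6, 0.9, -0.5]
finger_gap: 0.0601
grip_force: 0.1
```

Run:
```python
from h import *
d=cam("scene"); save(d,"s1.png",(250,120,490,300),3)
```

```text
(no output)
```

View pics/s1.png

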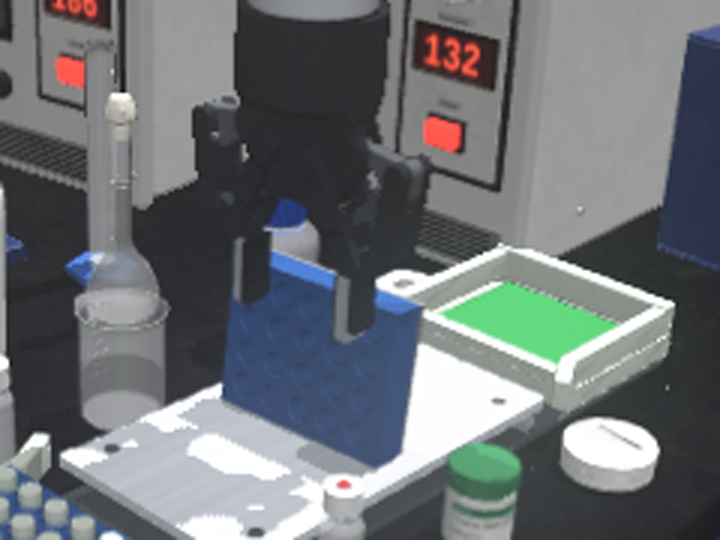

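The fingers are on the wells face near the top edge, around (250,270) and (350,310) in the crop. The tray leans toward the nest and isn't sliding, so I'll keep pushing.

Call:
jog_arm:
  gripper: [0.7, 0.7, 0.7, 0.7, 0.7, 0.7, 0.7, 0.7]
  offset:
    - [0, -0.3, 0]
    - [0, -0.6, 0]
    - [0, -0.9, 0]
    - [0, -1.2, 0]
    - [0, -1.5, 0]
    - [0, -1.8, 0]
    - [0, -2.1, 0]
    - [0, -2.4, 0]
  twist: [0, 0, 0, 0, 0, 0, 0, 0]

```text
clock: 5.15
tcp_pos: [0.5136, 0.0282, 0.0993]
orientation: [0.0, 0.707, 0.707, 0.0]
wrist_force: [-0.2, -0.6, 0.5]
finger_gap: 0.0599
grip_force: 0.0
```

Run:
```python
from h import *
import pickle
d=cam("top"); save(d,"t2.png",(265,195,525,325),3); pickle.dump(d,open("t2.pkl","wb"))
```

```text
(no output)
```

View pics/t2.png

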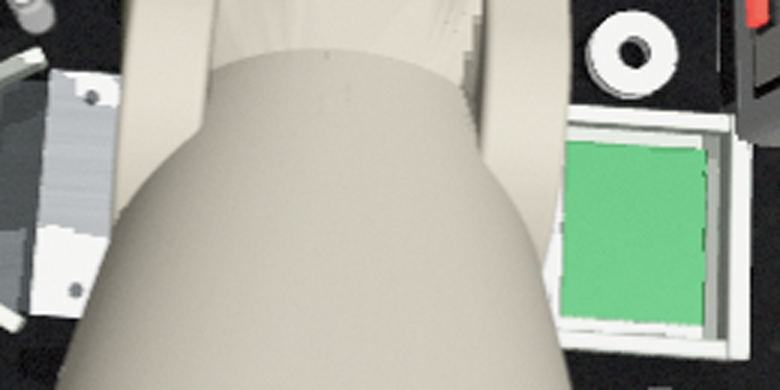

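The arm hides the deck in the top view. I'll use the scene camera instead.

Run:
```python
from h import *
import pickle
d=cam("scene"); save(d,"s2.png",(250,150,490,320),3); pickle.dump(d,open("s2.pkl","wb"))
```

```text
(no output)
```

View pics/s2.png

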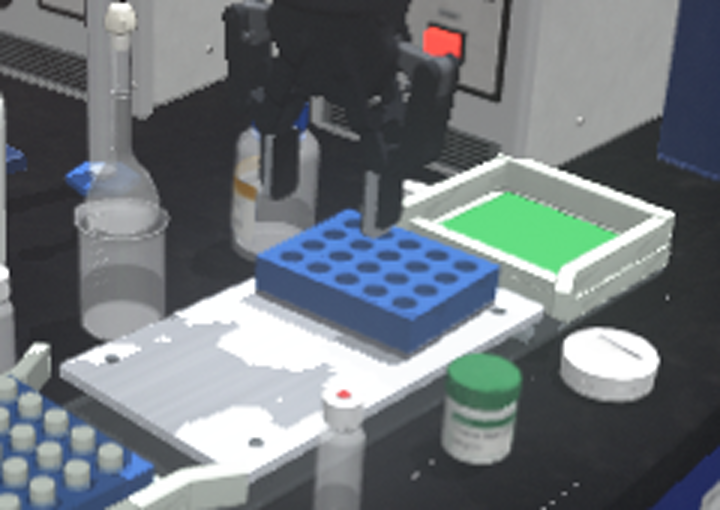

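The tray lies wells up on the deck, with top-face corners at about (258,262), (345,211), (497,266) and (408,322) in the crop.

Run:
```python
from h import *
import pickle
d=pickle.load(open("s2.pkl","rb"))
p=world(d,np.array([(258,262),(345,211),(497,266),(408,322)])/3.+[250,150]-.33,.056);print(p.round(4),p.mean(0))
g=world(d,np.array([(330,290)])/3+[250,150]);print(g)
for a,b in ((0,1),(1,2),(3,2),(0,3)): print(np.linalg.norm(p[a]-p[b]),np.degrees(np.arctan2(*(p[b]-p[a])[[1,0]])))
```

```text
[[ 0.5615  0.0259  0.056 ]
 [ 0.5677 -0.0629  0.056 ]
 [ 0.4595 -0.0663  0.056 ]
 [ 0.4582  0.0228  0.056 ]] [ 0.51172378 -0.02012508  0.056     ]
[[0.51404729 0.01832041 0.05209745]]
0.08896856590516221 -86.02661125663994
0.1081681084072293 -178.20166215449595
0.08911291835486412 -89.13844037355115
0.10333478037723204 -178.3106375394308
```

Call:
jog_arm:
  gripper: [0.7, 0.7, 0.7, 0.7, 0.7, 0.7, 0.7, 0.7]
  offset:
    - [0.4, 2, 0]
    - [0.4, 4, 0]
    - [0.4, 4, -2]
    - [0.4, 4, -4]
    - [0.4, 4, -5.5]
    - [0.4, 4, -6.1]
    - [0.4, 3.7, -6.1]
    - [0.4, 3.2, -6.1]
  twist: [-2, -3.9, -3.9, -3.9, -3.9, -3.9, -3.9, -3.9]

```text
clock: 6.25
tcp_pos: [0.5182, 0.0602, 0.0389]
orientation: [0.0, 0.731, 0.683, 0.0]
wrist_force: [0.1, -0.0, 0.8]
finger_gap: 0.0596
grip_force: 0.0
```

Call:
jog_arm:
  gripper: [0.7, 0.7, 0.7, 0.7, 0.7, 0.7, 0.7, 0.7]
  offset:
    - [-0.05, -0.7, 0]
    - [-0.1, -1.4, 0]
    - [-0.14, -2.1, 0]
    - [-0.19, -2.8, 0]
    - [-0.24, -3.5, 0]
    - [-0.29, -4.2, 0]
    - [-0.33, -4.9, 0]
    - [-0.38, -5.6, 0]
  twist: [0, 0, 0, 0, 0, 0, 0, 0]

```text
clock: 7.25
tcp_pos: [0.5138, 0.0041, 0.0383]
orientation: [-0.0, 0.731, 0.683, 0.0]
wrist_force: [0.2, 1.1, 0.9]
finger_gap: 0.06
grip_force: 0.6
```

Run:
```python
from h import *
d=cam("scene"); save(d,"s3.png",(250,150,490,320),3)
```

```text
(no output)
```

View pics/s3.png

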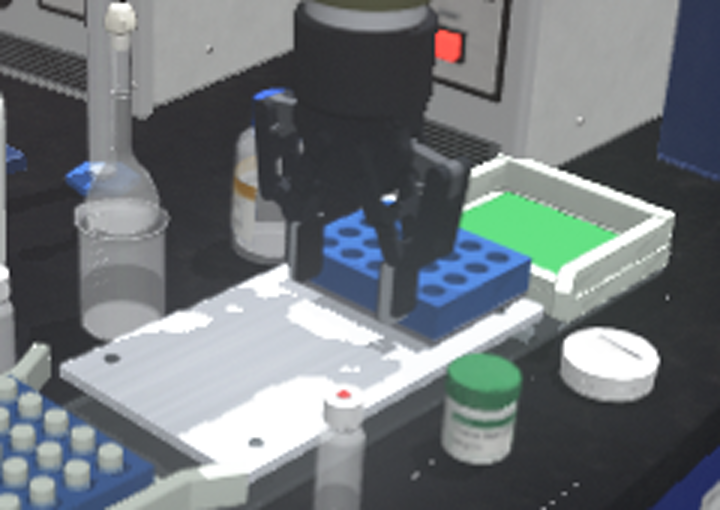

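Both fingers are flat on the trailing face, at about (310,265) and (395,300), and the tray is square on the deck. I'll continue along the station axis.

Call:
jog_arm:
  gripper: [0.7, 0.7, 0.7, 0.7, 0.7, 0.7, 0.7, 0.7]
  offset:
    - [-0.05, -0.7, 0]
    - [-0.1, -1.4, 0]
    - [-0.14, -2.1, 0]
    - [-0.19, -2.8, 0]
    - [-0.24, -3.5, 0]
    - [-0.29, -4.2, 0]
    - [-0.33, -4.9, 0]
    - [-0.38, -5.6, 0]
  twist: [0, 0, 0, 0, 0, 0, 0, 0]

```text
clock: 8.3
tcp_pos: [0.51, -0.052, 0.0383]
orientation: [0.0, 0.731, 0.683, 0.0]
wrist_force: [-0.2, 0.8, 0.4]
finger_gap: 0.0596
grip_force: 0.4
```

Call:
jog_arm:
  gripper: [0.7, 0.7, 0.7, 0.7, 0.7, 0.7, 0.7, 0.7]
  offset:
    - [-0.05, -0.7, 0]
    - [-0.1, -1.4, 0]
    - [-0.14, -2.1, 0]
    - [-0.19, -2.8, 0]
    - [-0.24, -3.5, 0]
    - [-0.29, -4.2, 0]
    - [-0.33, -4.9, 0]
    - [-0.38, -5.6, 0]
  twist: [0, 0, 0, 0, 0, 0, 0, 0]

```text
clock: 9.3
tcp_pos: [0.5061, -0.108, 0.0383]
orientation: [-0.0, 0.731, 0.683, -0.0]
wrist_force: [-0.5, 0.5, -0.9]
finger_gap: 0.0597
grip_force: 0.3
```

Call:
jog_arm:
  gripper: [0.7, 0.7, 0.7, 0.7, 0.7, 0.7, 0.7, 0.7]
  offset:
    - [-0.02, -0.3, 0]
    - [-0.04, -0.6, 0]
    - [-0.06, -0.9, 0]
    - [-0.08, -1.2, 0]
    - [-0.1, -1.4, 0]
    - [-0.11, -1.6, 0]
    - [-0.11, -1.7, 0]
    - [-0.11, -1.7, 0]
  twist: [0, 0, 0, 0, 0, 0, 0, 0]

```text
clock: 10.3
tcp_pos: [0.5051, -0.1247, 0.0383]
orientation: [0.0, 0.731, 0.683, -0.0]
wrist_force: [-0.9, 0.9, 0.8]
finger_gap: 0.0597
grip_force: 0.0
```

Run:
```python
from h import *
d=cam("scene"); save(d,"s4.png",(290,130,490,280),4)
```

```text
(no output)
```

View pics/s4.png

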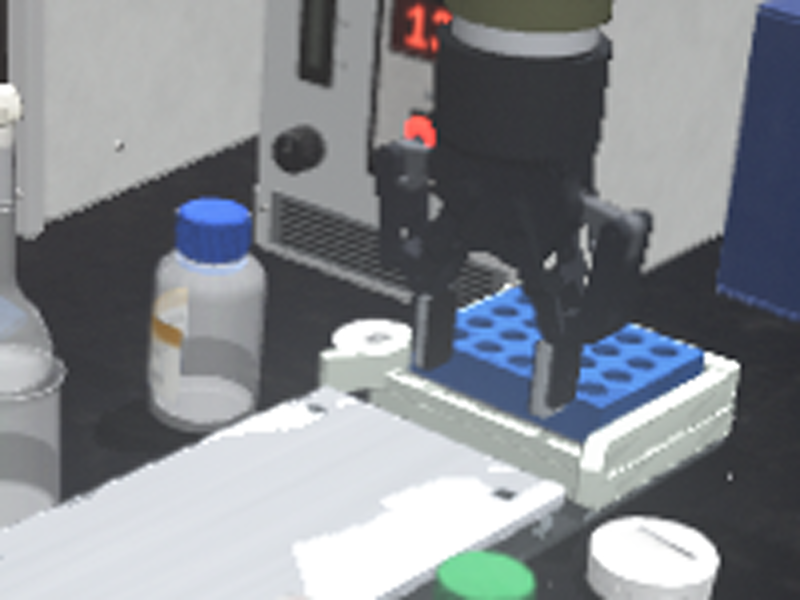

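The tray is inside the nest and the fingers are at its trailing edge. I'll back off and measure whether it has dropped home.

Call:
jog_arm:
  gripper: [0.7, 0.7, 0.7, 0.7, 0.7, 0.7, 0.7, 0.7]
  offset:
    - [0.1, 1.5, 0]
    - [0.3, 4, 0]
    - [0.3, 4, 5]
    - [0.3, 4, 10]
    - [0.3, 8, 14]
    - [0.3, 13, 14]
    - [0.3, 18, 14]
    - [0.3, 23, 14]
  twist: [0, 0, 0, 0, 0, 0, 0, 0]

```text
clock: 11.35
tcp_pos: [0.5077, 0.1078, 0.1787]
orientation: [0.0, 0.73, 0.683, 0.0]
wrist_force: [1.2, 0.3, 0.7]
finger_gap: 0.0601
grip_force: 0.0
```

Call:
jog_arm:
  gripper: [0.7, 0.7, 0.7, 0.7, 0.7, 0.7, 0.7, 0.7]
  offset:
    - [0, 1, 0]
    - [0, 1, 0]
    - [0, 1, 0]
    - [0, 1, 0]
    - [0, 1, 0]
    - [0, 1, 0]
    - [0, 1, 0]
    - [0, 1, 0]
  twist: [0, 0, 0, 0, 0, 0, 0, 0]

```text
clock: 12.35
tcp_pos: [0.5082, 0.1154, 0.1783]
orientation: [0.0, 0.731, 0.683, 0.0]
wrist_force: [0.4, 0.2, -0.1]
finger_gap: 0.0598
grip_force: 0.0
```

Run:
```python
from h import *
for n in ("top","scene"):
    d=cam(n); im=d["image"].astype(int)
    V,U=np.mgrid[0:480,0:640]
    m=(im[...,2]>im[...,0]+60)&(im[...,2]>im[...,1]+30)&(d["z_map"]>0)
    uv=np.c_[U[m],V[m]]; w=world(d,uv)
    k=(abs(w[:,0]-.501)<.08)&(abs(w[:,1]+.179)<.07)&(w[:,2]>.03)&(w[:,2]<.08)
    w=w[k];uv=uv[k]; print(n,len(w),np.percentile(w,[2,50,98],axis=0).round(4).tolist())
    t=w[w[:,2]>np.median(w[:,2])-.004]; A=np.c_[t[:,:2]-[.501,-.179],np.ones(len(t))]; print("plane",np.linalg.lstsq(A,t[:,2],rcond=None)[0])
    if n=="top":
        c=cv2.minAreaRect(uv.astype(np.float32)); b=cv2.boxPoints(c); p=world(d,b,.05); print(c,p.round(4),p.mean(0)); save(d,"t5.png",(425,215,525,325),5)
        q=world(d,uv.astype(float),.05); print(q.min(0),q.max(0))
    else: save(d,"s5.png",(360,180,490,280),5)
```

```text
top 2759 [[0.4467, -0.2225, 0.0321], [0.4989, -0.1784, 0.0501], [0.5539, -0.1359, 0.0534]]
plane [-0.00133548  0.00185631  0.05028916]
((480.4118957519531, 271.4064025878906), (53.975223541259766, 67.90821838378906), 1.7357046604156494) [[ 0.4457 -0.1314  0.05  ]
 [ 0.5578 -0.1389  0.05  ]
 [ 0.5551 -0.2284  0.05  ]
 [ 0.4431 -0.2191  0.05  ]] [ 0.50042503 -0.1794624   0.05      ]
[ 0.44337649 -0.22589475  0.05      ] [ 0.55723068 -0.13255612  0.05      ]
scene 903 [[0.4456, -0.2223, 0.0438], [0.4973, -0.1782, 0.0495], [0.5532, -0.1357, 0.0512]]
plane [-0.00048213  0.00198149  0.04946582]
```

View pics/t5.png

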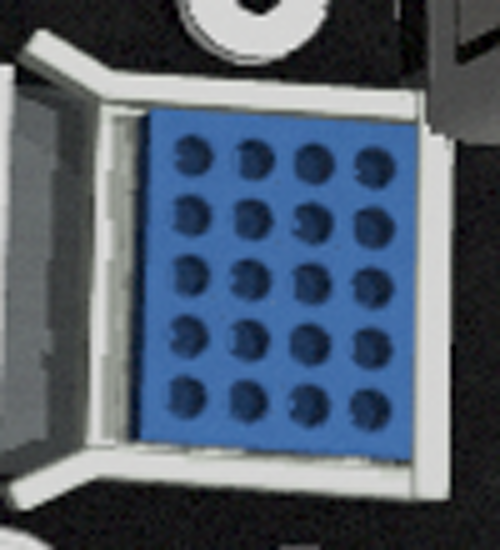

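The tray is level, with its top at 0.050 m. It is seated in the pocket and centred on the pad to within about 1 mm. The crop shows it between the walls, from (145,110) to (415,460). Handing in.

```bash
python3 -c "
from workcell import env; print(env.hand_in())"
```

```text
the job is handed in; nothing more can be done
None
```

The blue tray was tipped wells-up on the deck, pushed across the gap and dropped home on the green pad (level, about 1 mm off centre by camera), and the job is handed in; the hand-in gave no pass/fail result.

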